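# Index the mug turntable to the label printer

### The arm

A 6-joint arm with a two-finger parallel gripper is mounted at the origin on the work surface. World frame = base frame: x ahead of the robot, y to its left, z up, the work surface at z = 0. Lengths are in m, angles in rad, forces in N, time in s.
With the tool pointing down it reaches from about 0.375 to 0.9 m from the base axis. Payload 3.1 kg.
Tool frame: the origin (TCP) lies on the centre line of the jaws, within the pads' length; the fingertips stand 19 mm ahead of it and the grasp point (between the pads) is the TCP; z points along the fingers, y is the line along which they close (so a half turn about z gives the same grasp; the last joint's range is limited). The gripper opens to 85 mm and grips with 20 to 120 N. Pads are 22 mm wide; open, the fingers measure 114 mm over their backs; the gripper's body (76 mm by 85 mm) begins 54 mm behind the grasp point. The pads swing forward as they close: fully open they stand 13 mm farther back than shut.
Start: joints at [-1.438, 0.527, 1.433, -0, 1.181, -0.178], TCP at [0.192, -0.595, 0.25] pointing down, gripper open.
Joint ranges: [-3.08, 3.08], [-0.75, 2.2], [0.22, 2.44], [-1.43, 4.57], [0, 2.65], [-2.85, 2.85]. Speed limits (rad/s): [2.79, 2.79, 3.14, 3.14, 3.14, 3.14].

### API

Orientations are given as a unit quaternion [x, y, z, w].
In Python, from station import manip gives the robot as it stands.
- The arm moves only by the tool servo_tool, never from a script. Its argument "rows" is a list that holds one entry, the list of rows, each a list of 7 numbers: the turn, a rotation vector about the tool's x, y, z in degrees, then the shift along the tool's x, y, z in m, then the gripper command: -1 is shut, 1 is fully open, values between are in proportion. In form: [[[wx, wy, wz, tx, ty, tz, jaw], ...]]. A call has 1 to 8 rows; each row shifts and turns the commanded pose from where the row before left it, along the tool's axes as they then stand; what a row does not reach is not made up. A row lasts 1/12 s, in which the tool goes at most 41.7 mm and 7.16 degrees, less where a joint would pass 70% of its speed; a pose out of reach is approached as far as the arm can. A call is refused whole if a number of a shift passes 0.0417 or a number of a turn 7.16, either way. A call with a gripper value outside its range is refused whole. The fingers move at their own pace and stop on an object; "squeeze" is the grip in N (left out, the last holds). Time passes only in rows, so rows that do not move let the fingers close. It gives the time, the measured TCP pose, the force, the opening and the grip force at its end, in the units of the state.
- manip.sense(): the state, without advancing time (a new reading comes with each control period).
- manip.snapshot(name): name is "scene" or "top" or "wrist"; returns the picture (420x560x3 uint8, blue, green, red); there is no depth.
- manip.camera_info(name): a dict with "K" (3x3 intrinsics, pixels), "camera_from_world" (4x4, takes a point from world to camera coordinates). Camera axes: x right, y down, z forward; pixel columns grow to the right and rows downward; lengths in m; the calibration is good to about 2 mm. A picture is of the moment at which its call begins: read the wrist's pose just before it. camera_info takes no time and is no camera call; for the wrist camera it gives the pose at the moment of the call.
- manip.sign_off(): hands the job in; it is judged then, once.
The state is a dict: "t": time; "q": joint angles; "qd": joint speeds; "tau": joint torques, N m; "tcp_pos": TCP position; "tool_rot": TCP orientation; "force": force on the tool from outside, world axes, zero at the start; "ft_torque": the same for the moment, N m; "finger_gap": opening from 0.0 (shut) to 1.0 (fully open); "gripper_force": force on a finger pad.
Only numpy, scipy, OpenCV 4.12 (cv2) and the standard library are available. Lean on these libraries where they do the work, as an engineer would, in place of code of your own. Each camera call takes 0.05 s, during which the arm holds its last target. There are 200 camera calls.

### The job

Bring the blue mug round to the pricing spot in front of the red label printer: press the yellow spring plunger in with the fingertips and, keeping it pressed, push it round smoothly to the next hole, left or right, whichever way brings the blue mug there. Then let the plunger spring fully up into that hole so that the table is locked, and move clear. Do not touch, lift or tip the mugs, and leave the other things on the bench where they are.

Things in the scene. Friction and masses are not known exactly. Their poses are not given: they have to be found in the camera images.
- plunger_cup (a point): Centre of the inside floor of the yellow thumb cup on the plunger: a round dish facing up, 60 mm outside, 54 inside, rim 9 mm above its floor; floor 85 mm above the bench when up. It rides on the turntable 165 mm from the axis, on the robot's side, opposite the mugs, clear all round. Shut fingertips fit in it: press the floor to push the plunger in, lean on the rim from inside to carry the table round.
- plunger (a joint): How far the plunger is pressed in (down), m: 0 up, 0.018 hard stop. Spring: 1.6 N at 0, 4.2 N at 0.012, 5.5 N at the stop. Up, its collar sits in a hole of the fixed plate and locks the table; from 0.012 on the collar is clear and the table turns. Let go between holes it stays at 0.012 under the plate; let go within 5 mm of a hole it springs up and centres itself.
- turntable (a joint): Angle of the turntable, rad, positive anticlockwise seen from above; 0 at the start, the plunger in one of six holes. Holes are 60 degrees apart, so the next ones are at +1.047 and -1.047. Friction about 1 N at the plunger; it stays where it is left.
- table_axis (a point): On the turntable's vertical axis, level with its white top (50 mm above the bench). The white disc is 280 mm across; round it lies a fixed aluminium plate 370 mm across with six black holes (19 mm) on a circle of 165 mm radius, joined by a narrow slot.
- label_spot (a point): Pricing spot in front of the nose of the red label printer, 95 mm from the axis, level with the white top; fixed. Straight opposite the plunger at the start.
- blue_mug: Blue mug, 72 mm across, 88 mm high, loose; one place (60 degrees) to the left or to the right of the pricing spot, 95 mm from the axis; stands on the white turntable; origin at the centre of its underside; handle towards the plunger side
- white_mug: White mug, same size, loose, one place from the pricing spot on the other side; stands on the white turntable; origin at the centre of its underside; handle towards the plunger side
- brown_mug: Terracotta-brown mug, same size, loose, at the pricing spot at the start (already priced); stands on the white turntable; origin at the centre of its underside; handle towards the plunger side
- white_vase: White vase, 84 mm across, 140 mm high, loose on the bench to the left of the turntable; origin under its centre
- blue_plate: Blue plate, 150 mm across, 18 mm high, loose on the bench to the left; origin under its centre
- ribbed_tumbler: Cream tumbler, 80 mm across, 100 mm high, loose on the bench to the left; origin under its centre
- price_gun: Red and black hand price gun lying on the bench to the right, 235 mm long, 78 mm high, loose; origin under its red part, long axis x
- glass_jar: Green glass jar with steel lid, 84 mm across, 120 mm high, loose on the bench to the right; origin under its centre
- tulip_vase: Orange round vase, 92 mm across, 105 mm high, loose on the bench to the near right; origin under its centre
Mind the look-alikes: they are no part of the job. Leave any purple look-alike of the white_mug alone.

How it is judged:
By the outcome, as a careful person would: the job done as asked, in the order asked, and still so for the second after the job is handed in, with the robot touching nothing.
It also fails if it takes over 45 s, if anything falls off the work surface, if the arm or the gripper's body presses on something with over 40 N, if the wrist force passes 120 N, or if a joint passes its speed limit or range.

## Working session

There is one attempt and no reset: what is moved stays moved. The work goes in short steps, Python scripts to look and compute and a tool call to move; the robot and the scene stay as the last step left them, time stands still between calls to the robot, and variables do not carry over. Pictures are saved under pics/ and viewed, at most 10 in all, crops included, and the job is handed in when it is done.

Besides the shell and the picture viewer there is one more tool, called after ">>>" as name(argument=value, ...), one argument or row to a line, values as JSON. servo_tool: Moves the arm, as the interface text tells. Its arguments: {"type":"object","properties":{"rows":{"type":"array","items":{"type":"array","items":{"type":"array","items":{"type":"number"}}}},"squeeze":{"type":"number"}},"required":["rows"]}

```bash
mkdir -p pics; python3 - <<'E'
from station import manip
import cv2,numpy as np
a=manip.snapshot("scene");b=manip.snapshot("top")
cv2.imwrite("pics/scene.png",a);cv2.imwrite("pics/top.png",b)
s=manip.sense();print(s)
for n in("scene","top"):
  c=manip.camera_info(n);print(n,np.round(c["K"],1).tolist(),np.round(c["camera_from_world"],3).tolist())
E
```

```text
{'t': 0.1, 'q': array([-1.43747686e+00,  5.28392880e-01,  1.43375149e+00, -9.99123117e-06,
        1.18142576e+00, -1.78500637e-01]), 'qd': array([ 0.00082068, -0.00124004, -0.00320337,  0.00244123, -0.00079148,
        0.00031741]), 'tau': array([-1.48718536e-04, -4.43305278e+01, -1.78586519e+01, -1.99237620e-04,
        3.89293258e-03, -1.01039748e-05]), 'tcp_pos': array([ 0.19168852, -0.59424591,  0.24942657]), 'tool_rot': array([ 9.87869850e-01,  1.55280979e-01,  1.77156649e-05, -9.88591104e-04]), 'force': array([ 1.00460753,  1.55028471, -0.27692904]), 'ft_torque': array([ 0.03553603,  0.01689279, -0.05214646]), 'gripper_force': 0.0, 'finger_gap': 0.9992690227455711}
scene [[415.1, 0.0, 276.8], [0.0, 415.1, 207.8], [0.0, 0.0, 1.0]] [[0.157, 0.988, -0.002, -0.082], [0.734, -0.118, -0.669, -0.319], [-0.661, 0.103, -0.744, 1.658], [0.0, 0.0, 0.0, 1.0]]
top [[454.4, 0.0, 287.2], [0.0, 454.4, 216.4], [0.0, 0.0, 1.0]] [[-0.0, -1.0, 0.008, -0.013], [-0.993, -0.0, -0.115, 0.521], [0.115, -0.008, -0.993, 1.465], [0.0, 0.0, 0.0, 1.0]]
```

View pics/scene.png

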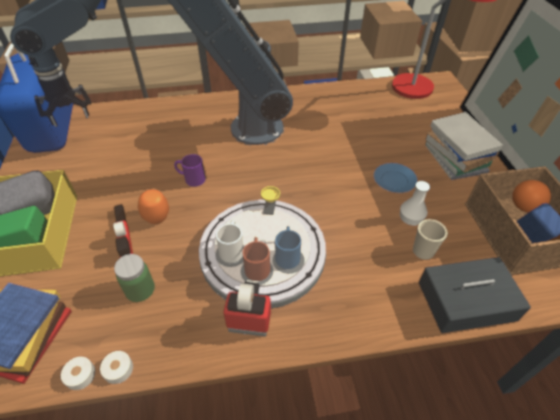

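View pics/top.png

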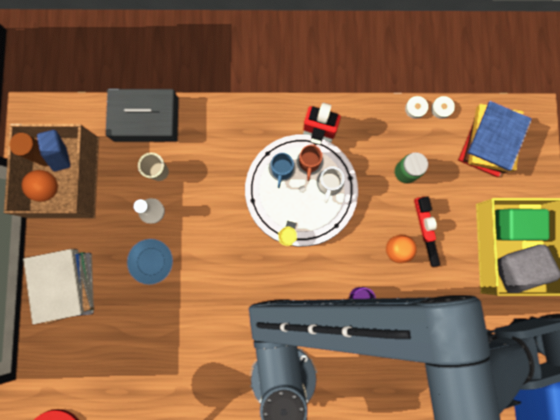

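The axis is near top-view (302,189) and the yellow cup near (288,236). The blue mug (283,165) is to the left of the brown one (311,157), which is at the printer. The table therefore turns clockwise (−60°), and the plunger travels towards +y.

```bash
cat > h.py <<'E'
import cv2,numpy as np
from station import manip
def ray(n,uv):
    c=manip.camera_info(n);T=np.array(c["camera_from_world"]);R=T[:3,:3]
    d=R.T@np.linalg.solve(np.array(c["K"]),[*uv,1.]);return -R.T@T[:3,3],d/np.linalg.norm(d)
def plane(n,uv,z):
    o,d=ray(n,uv);return o+d*(z-o[2])/d[2]
def tri(n1,a,n2,b):
    o1,d1=ray(n1,a);o2,d2=ray(n2,b)
    k=np.linalg.lstsq(np.c_[d1,-d2],o2-o1,rcond=None)[0]
    p,q=o1+k[0]*d1,o2+k[1]*d2;return (p+q)/2,np.linalg.norm(p-q)
def blob(im,lo,hi,roi):
    h=cv2.cvtColor(im,cv2.COLOR_BGR2HSV);m=cv2.inRange(h,np.array(lo),np.array(hi))
    x0,y0,x1,y1=roi;k=np.zeros_like(m);k[y0:y1,x0:x1]=m[y0:y1,x0:x1]
    cs=cv2.findContours(k,cv2.RETR_EXTERNAL,cv2.CHAIN_APPROX_NONE)[0]
    return max(cs,key=cv2.contourArea)
E
python3 - <<'E'
from h import *
s=cv2.imread("pics/scene.png");t=cv2.imread("pics/top.png")
Y=((20,120,100),(35,255,255))
ct=blob(t,*Y,(270,220,310,250));cs=blob(s,*Y,(250,180,290,215))
et=cv2.fitEllipse(ct);es=cv2.fitEllipse(cs)
print(et,es,cv2.boundingRect(cs),cv2.boundingRect(ct))
print("tri",tri("top",et[0],"scene",es[0]),"plane.09 top",plane("top",et[0],.092),"scene",plane("scene",es[0],.092))
# plate holes / disc: low-saturation region
for n,im,roi in(("top",t,(235,125,370,252)),("scene",s,(190,190,335,305))):
    c=blob(im,(0,0,110),(180,70,255),roi);h=cv2.convexHull(c);e=cv2.fitEllipse(h);print(n,e,plane(n,e[0],.05))
cr=np.hstack([cv2.resize(t[125:255,235:370],None,fx=3,fy=3,interpolation=2),cv2.resize(s[185:315,195:330],None,fx=3,fy=3,interpolation=2)])
cv2.imwrite("pics/crop.png",cr[:, :800])
E
```

```text
((287.0075378417969, 235.91249084472656), (16.976980209350586, 18.928037643432617), 15.688211441040039) ((270.0664978027344, 193.22288513183594), (14.695366859436035, 18.683591842651367), 94.39081573486328) (261, 186, 19, 16) (278, 226, 19, 20)
tri (array([ 0.4530959 , -0.01120441,  0.08959043]), np.float64(0.002512434547517333)) plane.09 top [ 0.45275777 -0.01243065  0.092     ] scene [ 0.4555618  -0.01026324  0.092     ]
top ((301.28338623046875, 189.43637084960938), (112.52532196044922, 113.68342590332031), 22.718523025512695) [ 0.60800989 -0.05950426  0.05      ]
scene ((262.34521484375, 252.3037567138672), (107.12633514404297, 128.19754028320312), 88.91860961914062) [ 0.64439879 -0.06108637  0.05      ]
```

View pics/crop.png

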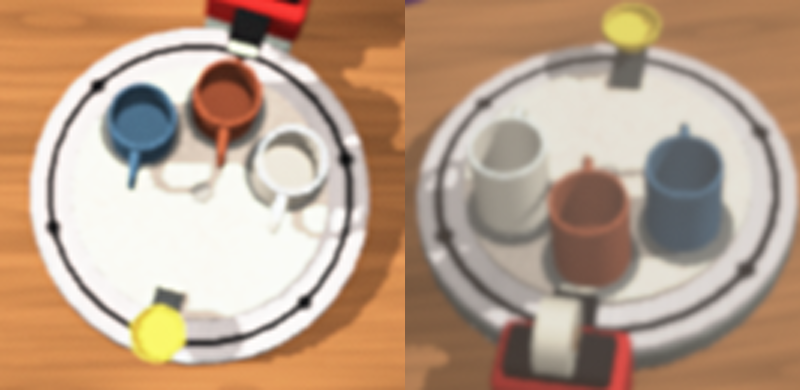

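The crop shows four clear plate holes in the top view, at crop (97,86), (345,159), (53,227) and (305,302). In the scene view they are at (79,104), (354,131), (340,270) and (39,236).

```bash
python3 - <<'E'
from h import *
A=[(97,86),(345,159),(53,227),(305,302)]
S=[(484-405,104),(760-405,131),(746-405,270),(443-405,236)]
A=[((u+.5)/3-.5+235,(v+.5)/3-.5+125) for u,v in A]; S=[((u+.5)/3-.5+195,(v+.5)/3-.5+185) for u,v in S]
for z in(.04,.045,.05):
  for n,L in(("top",A),("scene",S)):
    P=np.array([plane(n,p,z)[:2] for p in L])
    M=np.c_[2*P,np.ones(4)];k=np.linalg.lstsq(M,(P**2).sum(1),rcond=None)[0];c=k[:2]
    print(z,n,c.round(4),"R",round(np.sqrt(k[2]+c@c),4),np.degrees(np.arctan2(*(P-c).T[::-1])).round(1))
t=cv2.imread("pics/top.png")
for n in((110,40,40),(0,0,0)):pass
c=blob(t,(95,80,30),(120,255,255),(262,145,296,192));e=cv2.fitEllipse(c);print("blue",e,plane("top",e[0],.1))
s=manip.sense()
from scipy.spatial.transform import Rotation as R
print(R.from_quat(s["tool_rot"]).as_matrix().round(3))
E
```

```text
0.04 top [ 0.6107 -0.0597] R 0.1651 [  43.2  -76.4  103.1 -136.3]
0.04 scene [ 0.613  -0.0577] R 0.1653 [-136.9  103.9   43.3  -76.9]
0.045 top [ 0.6098 -0.0595] R 0.1645 [  43.2  -76.4  103.1 -136.3]
0.045 scene [ 0.6167 -0.0581] R 0.1645 [-136.9  103.9   43.3  -76.9]
0.05 top [ 0.609  -0.0593] R 0.1639 [  43.2  -76.4  103.1 -136.3]
0.05 scene [ 0.6205 -0.0584] R 0.1636 [-136.9  103.9   43.3  -76.9]
blue ((281.862548828125, 166.64010620117188), (20.53052520751953, 28.07878303527832), 5.654648303985596) [0.67248368 0.0038723  0.1       ]
[[ 0.952  0.307 -0.   ]
 [ 0.307 -0.952  0.002]
 [ 0.    -0.002 -1.   ]]
```

>>> servo_tool(
  rows=[
    [[0,0,0,0.012,-0.0132,0,-1],[0,0,0,0.0238,-0.0264,0,-1],[0,0,0,0.0238,-0.0264,0,-1],[0,0,0,0.0238,-0.0264,0,-1],[0,0,0,0.0238,-0.0264,0,-1],[0,0,0,0.0238,-0.0264,0,-1],[0,0,0,0.0238,-0.0264,0,-1],[0,0,0,0.0238,-0.0264,0,-1]],
  ],
)

```text
t: 0.77
tcp_pos: [0.3012, -0.3497, 0.2501]
tool_rot: [0.988, 0.155, -0.0, -0.0]
force: [1.5, -1.3, 0.1]
finger_gap: 0.002
gripper_force: 0.0
```

>>> servo_tool(
  rows=[
    [[0,0,0,0.0238,-0.0264,0,-1],[0,0,0,0.0238,-0.0264,0,-1],[0,0,0,0.0238,-0.0264,0,-1],[0,0,0,0.0238,-0.0264,0,-1],[0,0,0,0.0238,-0.0264,0,-1],[0,0,0,0.0238,-0.0264,0,-1],[0,0,0,0.0238,-0.0264,0,-1],[0,0,0,0.0238,-0.0264,0,-1]],
  ],
)

```text
t: 1.43
tcp_pos: [0.4176, -0.0904, 0.2502]
tool_rot: [0.988, 0.155, -0.0, -0.0]
force: [0.4, -0.9, -0.6]
finger_gap: -0.001
gripper_force: 0.0
```

>>> servo_tool(
  rows=[
    [[0,0,0,0.0238,-0.0264,0,-1],[0,0,0,0.0238,-0.0264,0,-1],[0,0,0,0.012,-0.0132,0,-1],[0,0,0,0,0,0,-1]],
  ],
)

```text
t: 1.77
tcp_pos: [0.4548, -0.0081, 0.2502]
tool_rot: [0.988, 0.158, 0.0, -0.0]
force: [-0.3, -0.1, -0.5]
finger_gap: -0.002
gripper_force: 0.0
```

>>> servo_tool(
  rows=[
    [[0,0,-6.92,0,0,0.01,-1],[0,0,-6.92,0,0,0.01,-1],[0,0,-6.92,0,0,0.01,-1],[0,0,-6.92,0,0,0.01,-1],[0,0,-6.92,0,0,0.01,-1],[0,0,-6.92,0,0,0.01,-1],[0,0,-6.92,0,0,0.01,-1],[0,0,-6.92,0,0,0.01,-1]],
  ],
)

```text
t: 2.43
tcp_pos: [0.4534, -0.0119, 0.1697]
tool_rot: [0.801, 0.599, -0.0, -0.0]
force: [0.1, -0.2, 0.7]
finger_gap: -0.002
gripper_force: 0.0
```

```bash
cat > st.py <<'E'
from h import *
from scipy.spatial.transform import Rotation as R
s=manip.sense();M=R.from_quat(s["tool_rot"]).as_matrix()
print("t",s["t"],"tcp",s["tcp_pos"].round(4),"xyaw",np.degrees(np.arctan2(M[1,0],M[0,0])).round(2),"F",s["force"].round(2),"gap",round(s["finger_gap"],3),"z",M[:,2].round(3),"q",s["q"].round(2))
C=np.array([.611,-.059]);d=s["tcp_pos"][:2]-C
print("rad",np.hypot(*d).round(4),"ang",np.degrees(np.arctan2(d[1],d[0])).round(2))
E
python3 st.py
```

```text
t 2.4333 tcp [ 0.4534 -0.0119  0.1697] xyaw 73.53 F [ 0.08 -0.23  0.68] gap -0.002 z [-0.001 -0.    -1.   ] q [-0.27  0.44  1.93 -0.    0.77  0.01]
rad 0.1645 ang 163.36
```

>>> servo_tool(
  rows=[
    [[0,0,0,0,0,0.008,-1],[0,0,0,0,0,0.01,-1],[0,0,0,0,0,0.01,-1],[0,0,0,0,0,0.01,-1],[0,0,0,0,0,0.01,-1],[0,0,0,0,0,0.008,-1],[0,0,0,0,0,0.006,-1],[0,0,0,0,0,0,-1]],
  ],
)

```text
t: 3.1
tcp_pos: [0.4533, -0.0112, 0.1073]
tool_rot: [0.803, 0.596, -0.001, -0.001]
force: [0.3, -0.1, 0.7]
finger_gap: -0.001
gripper_force: 0.0
```

```bash
python3 st.py; python3 - <<'E'
from h import *
a=manip.snapshot("scene")
cv2.imwrite("pics/near.png",cv2.resize(a[100:310,180:340],None,fx=2.8,fy=2.8,interpolation=2))
E
```

```text
t 3.1 tcp [ 0.4533 -0.0112  0.1073] xyaw 73.13 F [ 0.26 -0.1   0.68] gap -0.001 z [-0.002  0.001 -1.   ] q [-0.27  0.56  1.98 -0.    0.6   0.02]
rad 0.1648 ang 163.15
```

View pics/near.png

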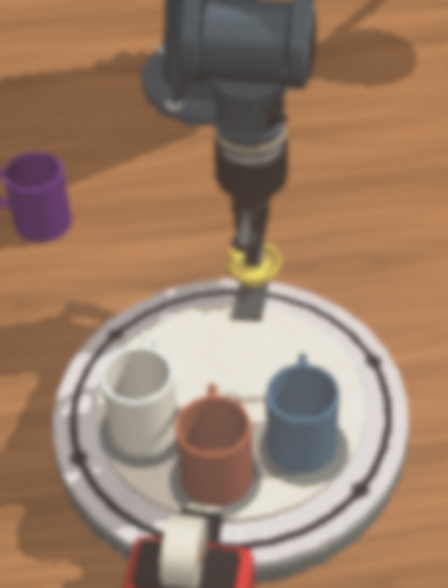

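The fingertips are inside the cup rim, at crop (250,258), and clear of everything else. Next I touch the floor lightly and lean on the leading (+y) rim while the table is still locked.

>>> servo_tool(
  rows=[
    [[0,0,0,0,0,0.003,-1],[0,0,0,0.003,0,0.002,-1],[0,0,0,0.003,0,0,-1],[0,0,0,0.002,0,0,-1],[0,0,0,0,0,0,-1]],
  ],
)

```text
t: 3.57
tcp_pos: [0.4566, -0.0029, 0.1037]
tool_rot: [0.803, 0.597, 0.0, 0.0]
force: [0.2, 0.6, 2.5]
finger_gap: -0.004
gripper_force: 0.7
```

>>> servo_tool(
  rows=[
    [[0,0,0,0.001,0,0,-1],[0,0,0,0.001,0,0,-1],[0,0,0,0,0,0,-1]],
  ],
)

```text
t: 3.82
tcp_pos: [0.457, -0.0014, 0.1035]
tool_rot: [0.803, 0.596, 0.0, 0.0]
force: [0.2, 0.1, 1.6]
finger_gap: 0.001
gripper_force: 1.0
```

```bash
python3 st.py
```

```text
t 3.8167 tcp [ 0.457  -0.0014  0.1035] xyaw 73.23 F [0.22 0.06 1.62] gap 0.001 z [ 0.001 -0.    -1.   ] q [-0.25  0.57  1.97  0.    0.6   0.04]
rad 0.1644 ang 159.49
```

>>> servo_tool(
  rows=[
    [[0,0,0,0.001,0,0,-1],[0,0,0,0,0,0,-1]],
  ],
)

```text
t: 3.98
tcp_pos: [0.4572, -0.0005, 0.1034]
tool_rot: [0.803, 0.596, 0.0, 0.0]
force: [0.1, -1.2, 2.3]
finger_gap: -0.0
gripper_force: 1.0
```

>>> servo_tool(
  rows=[
    [[0,0,0,0.001,0,0,-1],[0,0,0,0,0,0,-1]],
  ],
)

```text
t: 4.15
tcp_pos: [0.4575, 0.0005, 0.1034]
tool_rot: [0.803, 0.596, 0.0, 0.0]
force: [0.1, -0.4, 2.2]
finger_gap: 0.002
gripper_force: 1.0
```

>>> servo_tool(
  rows=[
    [[0,0,0,0.001,0,0,-1],[0,0,0,0,0,0,-1]],
  ],
)

```text
t: 4.32
tcp_pos: [0.4577, 0.0015, 0.1033]
tool_rot: [0.803, 0.596, 0.0, -0.0]
force: [-0.6, -0.3, 1.9]
finger_gap: -0.003
gripper_force: 1.1
```

```bash
python3 st.py
```

```text
t 4.3167 tcp [0.4577 0.0015 0.1033] xyaw 73.23 F [-0.57 -0.34  1.9 ] gap -0.003 z [ 0.  0. -1.] q [-0.24  0.57  1.97  0.    0.6   0.05]
rad 0.1648 ang 158.48
```

>>> servo_tool(
  rows=[
    [[0,0,0,0.001,0,0,-1],[0,0,0,0,0,0,-1]],
  ],
)

```text
t: 4.48
tcp_pos: [0.458, 0.0024, 0.1033]
tool_rot: [0.803, 0.596, -0.0, -0.0]
force: [1.1, -1.1, 1.7]
finger_gap: 0.002
gripper_force: 1.1
```

>>> servo_tool(
  rows=[
    [[0,0,0,0.001,0,0,-1],[0,0,0,0,0,0,-1]],
  ],
)

```text
t: 4.65
tcp_pos: [0.4582, 0.0034, 0.1033]
tool_rot: [0.803, 0.596, -0.0, -0.0]
force: [-0.1, -0.1, 1.8]
finger_gap: 0.005
gripper_force: 1.0
```

>>> servo_tool(
  rows=[
    [[0,0,0,0.001,0,0,-1],[0,0,0,0,0,0,-1]],
  ],
)

```text
t: 4.82
tcp_pos: [0.4584, 0.0042, 0.1033]
tool_rot: [0.803, 0.597, -0.0, 0.0]
force: [-0.3, -3.5, 3.3]
finger_gap: 0.0
gripper_force: 2.5
```

```bash
python3 st.py
```

```text
t 4.8167 tcp [0.4584 0.0042 0.1033] xyaw 73.25 F [-0.27 -3.5   3.27] gap 0.0 z [-0. -0. -1.] q [-0.24  0.57  1.97 -0.    0.6   0.06]
rad 0.1651 ang 157.51
```

>>> servo_tool(
  rows=[
    [[0,0,0,-0.0005,0,0.003,-1],[0,0,0,0,0,0.003,-1],[0,0,0,0,0,0.003,-1],[0,0,0,0,0,0.003,-1],[0,0,0,0,0,0.003,-1],[0,0,0,0,0,0,-1]],
  ],
)

```text
t: 5.32
tcp_pos: [0.4584, 0.0039, 0.0878]
tool_rot: [0.803, 0.596, -0.0, -0.0]
force: [-0.5, 0.7, 4.7]
finger_gap: -0.002
gripper_force: 3.5
```

```bash
python3 st.py
```

```text
t 5.3167 tcp [0.4584 0.0039 0.0878] xyaw 73.21 F [-0.46  0.65  4.69] gap -0.002 z [-0.  0. -1.] q [-0.24  0.6   1.98  0.    0.56  0.06]
rad 0.1651 ang 157.6
```

>>> servo_tool(
  rows=[
    [[0,0,0.5,0.00143,0.00015,0,-1],[0,0,1.0,0.00286,0.0003,0,-1],[0,0,1.25,0.00358,0.00039,0,-1],[0,0,1.25,0.00358,0.00039,0,-1],[0,0,1.25,0.00358,0.00039,0,-1],[0,0,1.25,0.00358,0.00039,0,-1],[0,0,1.25,0.00358,0.00039,0,-1],[0,0,1.25,0.00358,0.00039,0,-1]],
  ],
)

```text
t: 5.98
tcp_pos: [0.4701, 0.0271, 0.0884]
tool_rot: [0.847, 0.531, -0.0, -0.0]
force: [-1.2, -0.6, 5.6]
finger_gap: 0.003
gripper_force: 3.4
```

```bash
python3 st.py
```

```text
t 5.9833 tcp [0.4701 0.0271 0.0884] xyaw 64.16 F [-1.19 -0.55  5.58] gap 0.003 z [-0. -0. -1.] q [-0.18  0.61  1.95 -0.    0.58  0.27]
rad 0.1651 ang 148.59
```

>>> servo_tool(
  rows=[
    [[0,0,1.25,0.00358,0.00039,0.0003,-1],[0,0,1.25,0.00358,0.00039,0,-1],[0,0,1.25,0.00358,0.00039,0,-1],[0,0,1.25,0.00358,0.00039,0,-1],[0,0,1.25,0.00358,0.00039,0,-1],[0,0,1.25,0.00358,0.00039,0,-1],[0,0,1.25,0.00358,0.00039,0,-1],[0,0,1.25,0.00358,0.00039,0,-1]],
  ],
)

```text
t: 6.65
tcp_pos: [0.4871, 0.0502, 0.0881]
tool_rot: [0.89, 0.455, -0.0, -0.0]
force: [-0.7, 0.1, 5.3]
finger_gap: -0.001
gripper_force: 3.5
```

>>> servo_tool(
  rows=[
    [[0,0,1.25,0.00358,0.00039,0,-1],[0,0,1.25,0.00358,0.00039,0,-1],[0,0,1.25,0.00358,0.00039,0,-1],[0,0,1.25,0.00358,0.00039,0,-1],[0,0,1.25,0.00358,0.00039,0,-1],[0,0,1.25,0.00358,0.00039,0,-1],[0,0,1.25,0.00358,0.00039,0,-1],[0,0,1.25,0.00358,0.00039,0,-1]],
  ],
)

```text
t: 7.32
tcp_pos: [0.5079, 0.0701, 0.0881]
tool_rot: [0.927, 0.376, -0.0, -0.0]
force: [-1.3, 0.3, 5.5]
finger_gap: -0.002
gripper_force: 3.5
```

```bash
python3 st.py
```

```text
t 7.3167 tcp [0.5079 0.0701 0.0881] xyaw 44.17 F [-1.25  0.32  5.53] gap -0.002 z [-0.  0. -1.] q [-0.08  0.64  1.84  0.    0.66  0.72]
rad 0.1652 ang 128.59
```

Tracking is good; 31° remain.

>>> servo_tool(
  rows=[
    [[0,0,1.25,0.00358,0.00039,0,-1],[0,0,1.25,0.00358,0.00039,0,-1],[0,0,1.25,0.00358,0.00039,0,-1],[0,0,1.25,0.00358,0.00039,0,-1],[0,0,1.25,0.00358,0.00039,0,-1],[0,0,1.25,0.00358,0.00039,0,-1],[0,0,1.25,0.00358,0.00039,0,-1],[0,0,1.25,0.00358,0.00039,0,-1]],
  ],
)

```text
t: 7.98
tcp_pos: [0.5318, 0.0862, 0.0882]
tool_rot: [0.956, 0.294, -0.0, -0.0]
force: [-1.3, 0.0, 5.3]
finger_gap: 0.0
gripper_force: 3.4
```

>>> servo_tool(
  rows=[
    [[0,0,1.25,0.00358,0.00039,0,-1],[0,0,1.25,0.00358,0.00039,0,-1],[0,0,1.25,0.00358,0.00039,0,-1],[0,0,1.25,0.00358,0.00039,0,-1],[0,0,1.25,0.00358,0.00039,0,-1],[0,0,1.25,0.00358,0.00039,0,-1],[0,0,1.25,0.00358,0.00039,0,-1],[0,0,1.25,0.00358,0.00039,0,-1]],
  ],
)

```text
t: 8.65
tcp_pos: [0.5582, 0.0978, 0.0882]
tool_rot: [0.978, 0.209, -0.0, -0.0]
force: [-0.3, -0.8, 5.6]
finger_gap: -0.002
gripper_force: 3.4
```

>>> servo_tool(
  rows=[
    [[0,0,1.25,0.00358,0.00039,0,-1],[0,0,1.25,0.00358,0.00039,0,-1],[0,0,1.25,0.00358,0.00039,0,-1],[0,0,1.25,0.00358,0.00039,0,-1],[0,0,1.25,0.00358,0.00039,0,-1],[0,0,1.25,0.00358,0.00039,0,-1],[0,0,1.0,0.00286,0.0003,0,-1],[0,0,0.75,0.00215,0.00022,0,-1]],
  ],
)

```text
t: 9.32
tcp_pos: [0.5844, 0.1044, 0.0883]
tool_rot: [0.992, 0.13, 0.0, -0.0]
force: [-0.6, 1.8, 5.2]
finger_gap: -0.002
gripper_force: 3.4
```

>>> servo_tool(
  rows=[
    [[0,0,0.75,0.00215,0.00022,0,-1],[0,0,0.5,0.00143,0.00015,0,-1],[0,0,0.2,0.0006,6e-05,0,-1],[0,0,0,0,0,0,-1],[0,0,0,0,0,0,-1]],
  ],
)

```text
t: 9.73
tcp_pos: [0.5886, 0.1051, 0.0883]
tool_rot: [0.993, 0.118, 0.001, -0.0]
force: [0.2, 1.4, 4.7]
finger_gap: 0.001
gripper_force: 3.4
```

```bash
python3 st.py; python3 - <<'E'
from h import *
a=manip.snapshot("scene");b=manip.snapshot("top")
cv2.imwrite("pics/end.png",np.hstack([cv2.resize(x,None,fx=3,fy=3,interpolation=2) for x in (a[185:315,195:330],b[125:255,235:366])])[:,:800])
cs=blob(a,(20,120,100),(35,255,255),(250,180,360,290));e=cv2.fitEllipse(cv2.convexHull(cs));p=plane("scene",e[0],.078);print(e,p)
print(p[:2]-np.array([.611,-.059])-.165*np.array([np.cos(np.radians(103.35)),np.sin(np.radians(103.35))]))
E
```

```text
t 9.7333 tcp [0.5886 0.1051 0.0883] xyaw 13.5 F [0.19 1.35 4.75] gap 0.001 z [ 0.001  0.001 -1.   ] q [-0.01  0.71  1.62  0.    0.8   1.32]
rad 0.1656 ang 97.76
((309.0398254394531, 224.87136840820312), (5.810122966766357, 14.72547721862793), 130.9849090576172) [0.58823123 0.08580851 0.078     ]
[ 0.01532955 -0.01573282]
```

View pics/end.png

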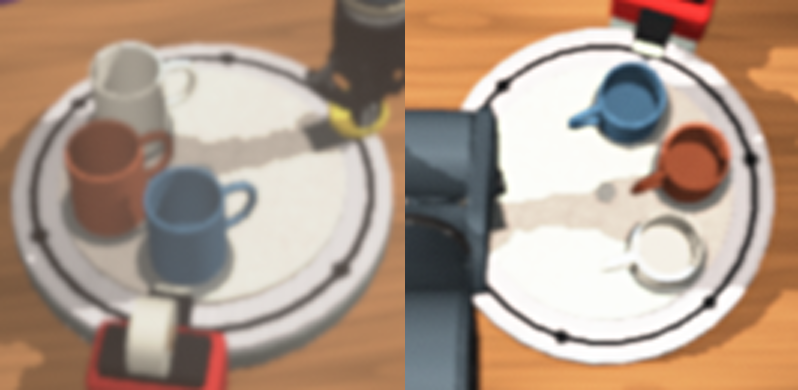

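The blue mug is now at the printer, with top-crop rim centre near (632,98). I'll check the turned angle from the mug masks before releasing.

```bash
python3 - <<'E'
from h import *
t0=cv2.imread("pics/top.png");t1=manip.snapshot("top")
def mug(im,lo,hi,roi):
    c=blob(im,lo,hi,roi);m=np.zeros(im.shape[:2],np.uint8);cv2.drawContours(m,[c],-1,255,-1)
    m=cv2.resize(m,None,fx=4,fy=4,interpolation=1);m=cv2.inRange(m,128,255)
    m=cv2.morphologyEx(m,cv2.MORPH_OPEN,cv2.getStructuringElement(2,(49,49)))
    k=cv2.moments(m,True);return (k["m10"]/k["m00"]-1.5)/4,(k["m01"]/k["m00"]-1.5)/4
C=np.array([.611,-.059])
for n,lo,hi in(("blue",(95,80,30),(120,255,255)),("brown",(3,120,40),(11,255,230))):
  A=[]
  for im in(t0,t1):
    p=mug(im,lo,hi,(262,143,350,215));w=plane("top",p,.12)[:2];d=w-C;A.append(np.degrees(np.arctan2(d[1],d[0])))
    print(n,np.round(p,1),w.round(4),"r",np.hypot(*d).round(4),A[-1].round(2))
  print("turn",A[1]-A[0])
E
```

```text
blue [281.9 165.8] [0.6706 0.0036] r 0.0864 46.37
blue [309.5 158.9] [ 0.6928 -0.0828] r 0.0852 -16.25
turn -62.62170148030833
brown [310.  158.2] [ 0.6951 -0.0845] r 0.0879 -16.89
brown [330.4 178.7] [ 0.6298 -0.1478] r 0.0907 -78.03
turn -61.141436404318654
```

>>> servo_tool(
  rows=[
    [[0,0,0,0,0,-0.002,-1],[0,0,0,0,0,-0.003,-1],[0,0,0,0,0,-0.003,-1],[0,0,0,0,0,0,-1]],
  ],
)

```text
t: 10.22
tcp_pos: [0.5885, 0.1048, 0.0967]
tool_rot: [0.993, 0.118, 0.0, -0.0]
force: [-0.3, 3.1, 3.3]
finger_gap: -0.003
gripper_force: 1.8
```

>>> servo_tool(
  rows=[
    [[0,0,0,0,0,-0.003,-1],[0,0,0,0,0,-0.002,-1],[0,0,0,0,0,0,-1],[0,0,0,0,0,0,-1]],
  ],
)

```text
t: 10.55
tcp_pos: [0.5881, 0.1044, 0.1009]
tool_rot: [0.993, 0.118, -0.0, -0.0]
force: [0.2, 1.8, 1.6]
finger_gap: -0.0
gripper_force: 1.2
```

```bash
python3 st.py
```

```text
t 10.55 tcp [0.5881 0.1044 0.1009] xyaw 13.52 F [0.23 1.81 1.61] gap -0.0 z [-0.  0. -1.] q [-0.01  0.69  1.62  0.    0.83  1.32]
rad 0.165 ang 97.98
```

The fingers still feel the spring at about 3 mm depth, so the collar has entered the hole. Next I rise clear.

>>> servo_tool(
  rows=[
    [[0,0,0,0,0,-0.002,-1],[0,0,0,-0.002,0,-0.002,-1],[0,0,0,-0.003,0,-0.001,-1],[0,0,0,-0.004,0,-0.003,-1],[0,0,0,0,0,-0.008,-1],[0,0,0,0,0,-0.015,-1],[0,0,0,0,0,-0.025,-1],[0,0,0,0,0,-0.03,-1]],
  ],
)

```text
t: 11.22
tcp_pos: [0.5779, 0.1021, 0.1867]
tool_rot: [0.993, 0.118, -0.002, -0.0]
force: [1.2, -0.8, 0.3]
finger_gap: -0.002
gripper_force: 0.0
```

>>> servo_tool(
  rows=[
    [[0,0,0,-0.015,0,-0.03,-1],[0,0,0,-0.025,0,-0.03,-1],[0,0,0,-0.03,0,-0.02,-1],[0,0,0,-0.03,0,-0.01,-1],[0,0,0,-0.025,0,0,-1],[0,0,0,-0.01,0,0,-1],[0,0,0,0,0,0,-1],[0,0,0,0,0,0,-1]],
  ],
)

```text
t: 11.88
tcp_pos: [0.449, 0.0707, 0.2774]
tool_rot: [0.993, 0.117, 0.001, 0.0]
force: [-0.7, -0.7, 0.6]
finger_gap: 0.001
gripper_force: 0.0
```

```bash
python3 st.py; python3 - <<'E'
from h import *
a=manip.snapshot("scene");b=manip.snapshot("top")
cv2.imwrite("pics/fin.png",np.hstack([cv2.resize(x,None,fx=3,fy=3,interpolation=2) for x in (a[185:315,195:330],b[125:255,235:366])])[:,:800])
cs=blob(a,(20,120,100),(35,255,255),(250,180,360,290));e=cv2.fitEllipse(cs)
print(e,"up",plane("scene",e[0],.092),"down",plane("scene",e[0],.080))
print("expected",.611+.165*np.cos(np.radians(103.35)),-.059+.165*np.sin(np.radians(103.35)))
E
```

```text
t 11.8833 tcp [0.449  0.0707 0.2774] xyaw 13.49 F [-0.66 -0.75  0.57] gap 0.001 z [ 0.002 -0.    -1.   ] q [-0.09  0.26  1.81  0.    1.07  1.24]
rad 0.2075 ang 141.33
((314.257568359375, 217.9755859375), (16.159618377685547, 18.753801345825195), 104.65946197509766) up [0.5761423  0.10323675 0.092     ] down [0.56622364 0.10622252 0.08      ]
expected 0.5729016801369494 0.10154132808598754
```

View pics/fin.png

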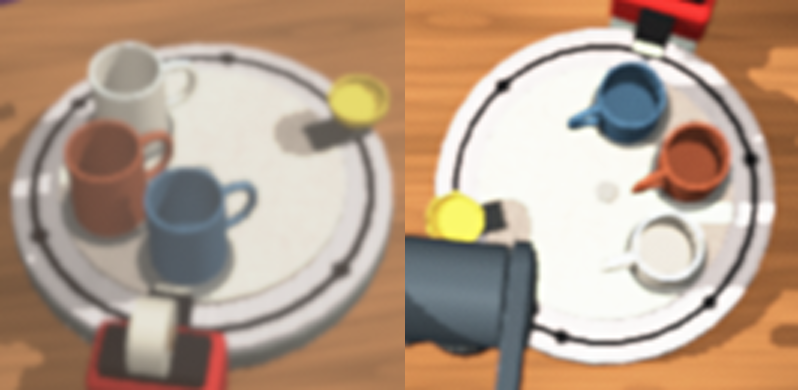

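The cup is up and at the hole. It is off the expected point by (3.2, 1.7) mm, close to this camera's offset at the start. The blue mug stands in front of the printer and the arm is clear.

```bash
python3 -c "
from station import manip
print(manip.sign_off())"
```

```text
the job is handed in; nothing more can be done
None
```

The blue mug is at the pricing spot after a 60° clockwise turn; the cameras show the plunger up in the next hole and the arm clear, and I handed the job in at about 12 s.

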